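# Stack the card tins in the mantel rack and lock its sliding leg at the mark

## Task

Put the tins away in the rack on the mantel: set the deep tin squarely on the tin already in the rack, then the shallow tin squarely on top of that. Then slide the rack's end leg in until its pointer is on the long mark of the rule and, holding the leg there, squeeze its open cam lever fully shut against the clamp block; do not shut the lever while the leg is off the mark, and leave the ornaments where they stand. Finish still holding on: keep the clamp block and the shut lever pinched together between the fingers, with the leg on the mark, and do not let go.

Things in the scene. Friction and masses are not known exactly. Their poses are not given: they have to be found in the camera images.
- rack_bed (a point): Point midway between the rack's two square steel bars, level with their tops, 14 mm above the mantel, 52 mm from the inner face of the fixed dark wooden end panel (72 mm wide, 84 mm high). Rack axes: y along the bars from the fixed end to the sliding leg, x away from the robot, z up. Bars run from 63 mm to -y to 240 mm to +y. The rack stands fast.
- base_tin_centre (a point): Centre of the tin that already lies in the rack, about over the rack bed point: closed plain metal tin with a hinged lid, 60 mm (its x) by 96 mm (its y, the long side, along the bars) by 26 mm high, 0.22 kg. It rests loose on the bars.
- deep_tin_centre (a point): Centre (half-way up) of the deep tin: same make, 60 mm (x) by 96 mm (y, long side) by 32 mm high, about 0.24 kg, starts flat on the mantel. Goes on the tin in the rack, edges in line; which end is which does not matter.
- shallow_tin_centre (a point): Centre (half-way up) of the shallow tin: same make, 60 mm (x) by 96 mm (y, long side) by 20 mm high, about 0.15 kg, starts flat on the mantel. Goes on the deep tin, edges in line.
- mark (a point): The long full-width line on the rack's aluminium rule (all other lines are short), 9 mm above the mantel. The rule lies beside the bars on the +x side. Rack axes. The mark is 47 mm to +x and 52 mm to +y of the rack bed point, 104 mm from the fixed end's inner face.
- pointer (a point): Tip of the steel pointer of the sliding leg, lying over the rule, level with the inner face of the leg's wooden end panel (72 mm wide in x, 8 mm thick in y, top 84 mm above the mantel). On the mark when it has the mark's y in the rack axes.
- block_centre (a point): Point on the centre line of the black clamp block on the sliding leg, 53 mm above the mantel: pinch at this height. Rack axes. Block 22 mm wide in x, 62 mm long in y, top 15 mm above this point; the leg's sleeve below it (62 mm wide) has its top 29 mm under this point. The point is 60 mm to +y and 47 mm to -x of the pointer. Cam lever on the +x side, thumb rest on the -x side.
- thumb_rest (a point): Centre of the thumb rest: the flat of the block's -x face, 11 mm from the block's centre line, between two upright ribs that stand 4.5 mm out of it, 30 mm apart in the clear (15 mm either way in y). One finger fits between the ribs and can push the leg either way.
- lever_end (a point): Outer face of the cam lever at its free end, 53 mm above the mantel. Flat steel blade 50 mm long, 22 mm high, 7 mm thick, on an upright pin 15 mm to +x and 28 mm to -y of the block's centre point; free end towards +y. Shut, it lies along the block's +x face, block and lever together 29.5 mm wide; open by angle a, the free end stands out to +x by a further 50 mm times sin a.
- leg (a joint): Slide of the end leg along the rack's +y, in m: 0 at the inner stop, 0.115 at the outer; the pointer is on the mark at 0.030. It starts farther out. With the lever open about 1.5 N slides it.
- cam_lever (a joint): Angle of the cam lever in rad: 0 fully shut, 0.8 wide open. Stiff: stays where left, about 2 N at its end turns it. Below about 0.45 rad its cam bears on the bar, which takes a few newtons more, may drag the leg a few mm along, and locks the leg when shut.
- bud_vase: Green glass bud vase, 60 mm across, 140 mm high; origin at the centre of its foot. Bystander.
- egg_a: White porcelain egg ornament, 47 mm across, 64 mm high; origin under its foot. Bystander.
- egg_b: The other white porcelain egg ornament, same size. Bystander.
- key_dish: Shallow round aluminium key dish, 112 mm across, 20 mm high; origin under its centre. Bystander.
- candle_jar: Amber glass candle jar with wooden lid, 60 mm across, 75 mm high; origin under its centre. Bystander.
Mind the look-alikes: they are no part of the job. Leave any orange or turquoise look-alike of the part that bears shallow_tin_centre alone.

How it is judged:
By the outcome, as a careful person would: the job done as asked, in the order asked, and still so for the second after the job is handed in, while the arm keeps its last pose, push and grip.
It also fails if it takes over 72 s, if anything falls off the work surface, if the arm or the gripper's body presses on something with over 40 N, if the wrist force passes 120 N, or if a joint passes its speed limit or range.

## Robot

A 6-joint arm with a two-finger parallel gripper is mounted at the origin on the work surface. World frame = base frame: x ahead of the robot, y to its left, z up, the work surface at z = 0. Lengths are in mm, angles in rad, forces in N, time in s.
With the tool pointing down it reaches from about 300 to 775 mm from the base axis. Payload 14.6 kg.
Tool frame: the origin (TCP) lies between the finger pads; the fingertips stand 25 mm ahead of it and the grasp point (between the pads) lies 6 mm ahead of it; z points along the fingers, y is the line along which they close (so a half turn about z gives the same grasp; the last joint's range is limited). The gripper opens to 94 mm and grips with 3 to 60 N. Pads are 16 mm wide; open, the fingers measure 119 mm over their backs; the gripper's body (75 mm by 177 mm) begins 78 mm behind the grasp point.
Start: joints at [-1.377, 0.3, 1.521, -0, 1.321, -0.067], TCP at [141.813, -531.393, 230.446] pointing down, gripper open.
Joint ranges: [-3.03, 3.03], [-0.79, 2.21], [0.23, 2.52], [-1.04, 4.18], [0, 3.07], [-2.55, 2.55]. Speed limits (rad/s): [2.22, 2.22, 2.57, 3.14, 3.14, 3.14].

## Interface

Orientations are given as [roll, pitch, yaw] about the fixed x, y, z axes, in that order (R = Rz(yaw) Ry(pitch) Rx(roll)).
In Python, from cell import manip gives the robot as it stands. The module is installed in compiled form; this text tells all that it offers.
- The arm moves only by the tool step_arm, never from a script. Its argument "series" is one flat list of numbers, 5 for each row, row after row: the shift along the world's x, y, z in mm, then the turn about the world's z in rad, then the closure, from 0 (fully open) to 1 (shut). In form: [dx, dy, dz, spin, jaw, dx, dy, dz, spin, jaw, ...]. A call has 1 to 20 rows; each row shifts and turns the commanded pose from where the row before left it; what a row does not reach is not made up. A row lasts 1/8 s, in which the tool goes at most 62.5 mm and 10.7 degrees, less where a joint would pass 70% of its speed; a pose out of reach is approached as far as the arm can. A call is refused whole if a number of a shift passes 62.5 or a number of a turn 0.188, either way. A call with a gripper value outside its range is refused whole. The fingers move at their own pace and stop on an object; "squeeze" is the grip in N (left out, the last holds). Time passes only in rows, so rows that do not move let the fingers close. It gives the time, the measured TCP pose, the force, the opening and the grip force at its end, in the units of the state.
- manip.read_state(): the state, without advancing time (a new reading comes with each control period).
- manip.camera(name): name is "scene" or "top" or "wrist"; returns (picture, depth): 400x640x3 uint8, blue, green, red; 400x640 float32, mm along the optical axis (not along the pixel's ray), 0 where there is no reading.
- manip.camera_info(name): a dict with "fovy" (degrees; the focal length in pixels is half the picture's height over the tangent of half this angle, whatever the lens; pixels are square), "cx", "cy" (the principal point, pixels), "eye" and "orientation" of the camera in the world. Camera axes: x right, y down, z forward; pixel columns grow to the right and rows downward; lengths in mm; the calibration is good to about 2 mm. A picture is of the moment at which its call begins: read the wrist's pose just before it. camera_info takes no time and is no camera call; for the wrist camera it gives the pose at the moment of the call.
- manip.sign_off(): hands the job in; it is judged then, once.
The state is a dict: "clock": time; "joints": joint angles; "qd": joint speeds; "effort": joint torques, N m; "eef_pos": TCP position; "eef_rot": TCP orientation; "wrist_force": force on the tool from outside, world axes, zero at the start; "moment": the same for the moment, N m; "finger_gap": finger opening in mm; "finger_force": force on a finger pad.
Only numpy, scipy, OpenCV 4.12 (cv2) and the standard library are available. Lean on these libraries where they do the work, as an engineer would, in place of code of your own. Each camera call takes 0.05 s, during which the arm holds its last target. There are 200 camera calls.

## Working session

There is one attempt and no reset: what is moved stays moved. The work goes in short steps, Python scripts to look and compute and a tool call to move; the robot and the scene stay as the last step left them, time stands still between calls to the robot, and variables do not carry over. Pictures are saved under pics/ and viewed, at most 10 in all, crops included, and the job is handed in when it is done.

Besides the shell and the picture viewer there is one more tool, called after "Request:" by a JSON object that holds its "fn" and its "kwargs", one argument or row to a line. step_arm: Moves the arm, as the interface text tells. Its arguments: {"type":"object","properties":{"series":{"type":"array"},"squeeze":{"type":"number"}},"required":["series"]}

```bash
mkdir -p pics; cat > h.py <<'E'
import numpy as np, cv2
from cell import manip
from scipy.spatial.transform import Rotation as R
def rot(o):
    o=np.array(o,float)
    if o.shape==(3,3): return o
    if o.size==3: return R.from_euler('xyz',o).as_matrix()
    raise Exception(o)
def grab(n):
    i=manip.camera_info(n); p,d=manip.camera(n); return p,d,i
def cloud(d,i):
    h,w=d.shape; f=h/2/np.tan(np.radians(i['fovy'])/2)
    v,u=np.mgrid[:h,:w]
    c=np.stack([(u-i['cx'])/f*d,(v-i['cy'])/f*d,d],-1)
    return c@rot(i['orientation']).T+np.array(i['eye'])
def ray(u,v,z,i,h=400):
    f=h/2/np.tan(np.radians(i['fovy'])/2)
    r=rot(i['orientation'])@np.array([(u-i['cx'])/f,(v-i['cy'])/f,1]); e=np.array(i['eye'])
    return e+r*(z-e[2])/r[2]
E
python3 - <<'E'
from h import *
print(manip.read_state())
for n in ('scene','top','wrist'):
    p,d,i=grab(n); print(n,i); cv2.imwrite(f'pics/{n}0.png',p); np.savez(f'{n}0.npz',p=p,d=d)
E
```

```text
{'clock': 0.0, 'joints': array([-1.37658224e+00,  3.00463944e-01,  1.52159464e+00,  2.99898083e-05,
        1.32066355e+00, -6.65973531e-02]), 'qd': array([-0.00091797, -0.00017695,  0.0006363 , -0.00139636, -0.00033151,
       -0.00031698]), 'effort': array([-3.45092318e-03, -5.31810522e+01, -3.52736306e+01,  7.06806011e-02,
        2.43765773e-02, -9.82852157e-05]), 'eef_pos': array([ 141.78649112, -531.17167714,  229.88449347]), 'eef_rot': array([-3.14046761e+00, -1.04148513e-04,  2.60803937e-01]), 'wrist_force': array([ 0.78501906, -0.02892605,  0.16618592]), 'moment': array([ 0.07664969, -0.02089045, -0.02543001]), 'finger_force': 0.0, 'finger_gap': 94.20079895408348}
scene {'fovy': 56.26411307858016, 'cx': 318.94590459606746, 'cy': 201.61815642037678, 'eye': array([1154.93567559,  453.68117779,  822.13104272]), 'orientation': array([-2.32122808,  0.00465671,  2.31144985])}
top {'fovy': 55.337931810806424, 'cx': 316.98149100861485, 'cy': 202.23013633968006, 'eye': array([ 508.80515533,  -91.56916951, 1002.57717335]), 'orientation': array([-3.08399024,  0.0291626 , -1.59622175])}
wrist {'fovy': 71.25946075502118, 'cx': 317.4594658600706, 'cy': 198.15864694014542, 'eye': array([ 205.88831844, -514.47413414,  384.10665154]), 'orientation': array([ 2.91205669e+00,  7.05312259e-04, -1.31078230e+00])}
```

View pics/top0.png

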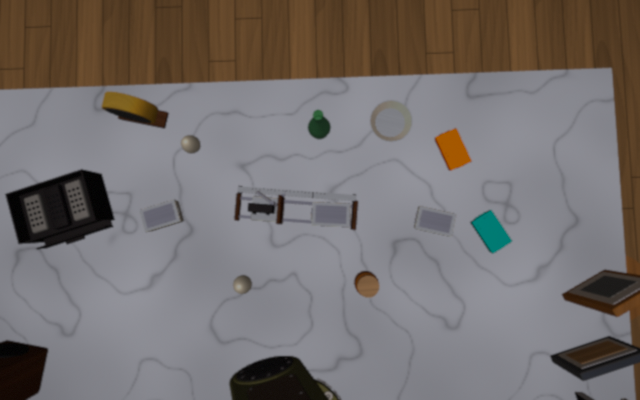

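View pics/scene0.png

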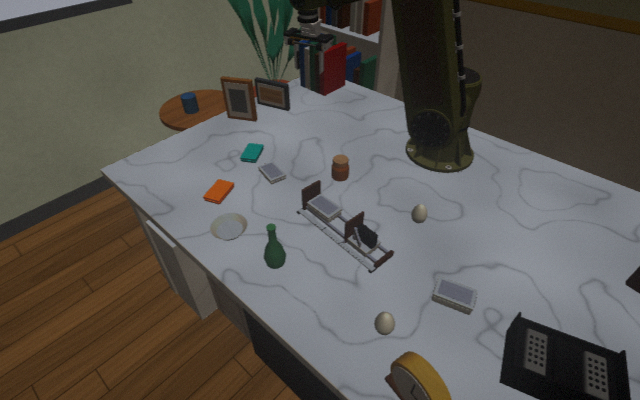

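Top view: the rack runs from its fixed panel (355,214) to the sliding leg panel (280,209), with the black block at (261,209). The base tin is at (330,214). There are two plain metal tins, at (161,215) and (434,220). Possible confusions for the shallow tin are the left tin (161,215), the right tin (434,220), the orange tin (453,149) and the turquoise tin (491,231). The scene view suggests the left tin is the deep one, so I'll measure heights.

```bash
python3 - <<'E'
from h import *
z=np.load('top0.npz'); p,d=z['p'],z['d']; i=manip.camera_info('top'); C=cloud(d,i)
S=np.load('scene0.npz'); CS=cloud(S['d'],manip.camera_info('scene'))
print('table z', [C[y,x].round(1) for x,y in((200,250),(400,260),(300,250))])
for n,c in (('left',(161,215)),('right',(434,220)),('base',(330,214))):
    w=np.zeros(d.shape,bool); w[c[1]-30:c[1]+30,c[0]-32:c[0]+32]=1
    if n=='base': w[:]=0; w[195:235,288:350]=1
    zt=np.median(C[c[1]-3:c[1]+4,c[0]-3:c[0]+4,2])
    m=w&(abs(C[...,2]-zt)<6)
    k,l=cv2.connectedComponents(m.astype(np.uint8)); m=l==l[c[1],c[0]]
    pts=C[m][:,:2].astype(np.float32); r=cv2.minAreaRect(pts)
    print(n,'z',zt,'rect',r)
for n,c in (('leftS',(456,293)),('rightS',(272,172)),('baseS',(323,206))):
    print(n,CS[c[1],c[0]].round(1))
for n,c in (('fix',(355,214)),('leg',(280,209)),('block',(261,209)),('end',(238,206)),('vase',(319,126)),('egga',(191,144)),('eggb',(242,285)),('jar',(367,284)),('dish',(391,120)),('orange',(453,149)),('turq',(491,231))):
    print(n,C[c[1],c[0]].round(1))
cv2.imwrite('pics/rack0.png',cv2.resize(p[180:240,220:370],None,fx=5,fy=5,interpolation=cv2.INTER_CUBIC))
E
```

```text
table z [array([4.496e+02, 2.480e+02, 3.000e-01]), array([ 4.114e+02, -2.754e+02, -2.000e-01]), array([443.2, -16. ,  -2.2])]
left z 30.62772746661824 rect ((542.664306640625, 343.8232116699219), (60.24033737182617, 98.73239135742188), 15.368389129638672)
right z 18.6086277160166 rect ((510.0059509277344, -363.4463195800781), (99.75848388671875, 59.966102600097656), 75.77786254882812)
base z 38.19074010225279 rect ((533.93408203125, -96.71651458740234), (97.3437271118164, 59.87022399902344), 85.63217163085938)
leftS [548.7 349.5  31.7]
rightS [ 522.2 -348.1   22. ]
baseS [545.6 -91.8  41.5]
fix [ 531.7 -156.9   81.7]
leg [549.2  25.7  67.6]
block [550.6  73.2  64.8]
end [562.2 141.9  15.8]
vase [749.3 -75.8  81.4]
egga [721.3 251.5  52.2]
eggb [365.1 124.1  60.4]
jar [ 363.1 -181.    72.9]
dish [ 7.804e+02 -2.656e+02  1.000e-01]
orange [ 694.9 -419.8   15.1]
turq [ 481.1 -504.8   17.8]
```

View pics/rack0.png

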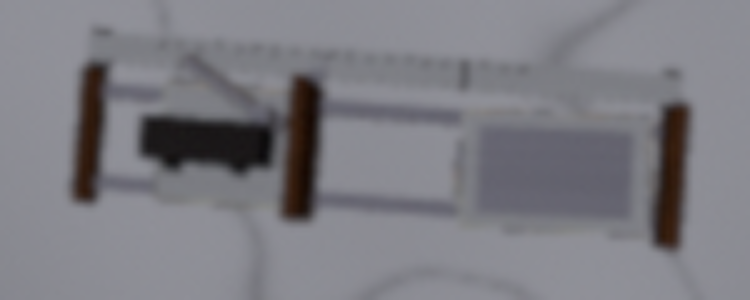

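The left tin's top is about 31 mm up, so it is the deep tin. The right tin's top is about 19 mm up, so it is the shallow one. The crop shows the long mark at about (464,75) of the crop, and the lever open on the +x side of the block. I'll go over the rack for a closer look.

Request:
{"fn": "step_arm", "kwargs": {
  "series": [36,45.5,0,0.112,0,36,45.5,0,0.112,0,36,45.5,0,0.112,0,36,45.5,0,0.112,0,36,45.5,0,0.112,0,36,45.5,0,0.112,0,36,45.5,0,0.112,0,36,45.5,0,0.112,0,36,45.5,0,0.112,0,36,45.5,0,0.112,0,36,45.5,0,0.112,0,0,0,0,0,0,0,0,0,0,0],
  "squeeze": 25
}}

```text
clock: 1.78
eef_pos: [537.5, -31.1, 230.1]
eef_rot: [-3.141, 0.0, 1.492]
wrist_force: [-0.1, 0.2, -0.1]
finger_gap: 94.0
finger_force: 0.0
```

```bash
python3 - <<'E'
from h import *
s=manip.read_state(); print(s['eef_pos'],s['eef_rot'])
p,d,i=grab('wrist'); cv2.imwrite('pics/w1.png',p); np.savez('w1.npz',p=p,d=d,eye=i['eye'],o=i['orientation']); print(i['eye'],i['orientation'])
E
```

```text
[537.45866615 -31.10755018 230.09268791] [-3.14076099e+00  1.24333191e-04  1.49233210e+00]
[543.56703871  34.14901781 384.23090803] [ 2.91178633e+00  1.05343086e-03 -7.92420437e-02]
```

View pics/w1.png

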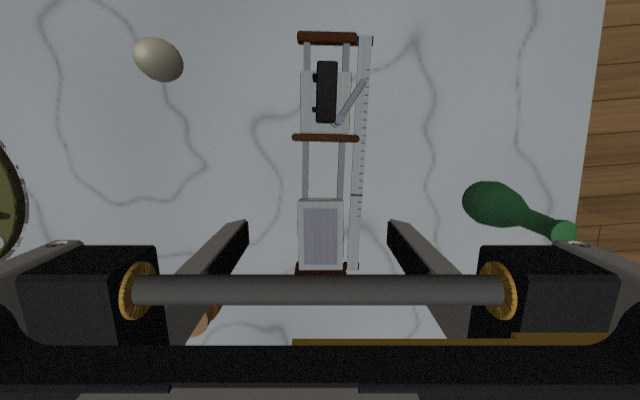

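Wrist view: base tin at about (322,234), mark at about (356,195), leg panel at (325,138), block at (326,92), and the open lever running from (335,123) to (363,83).

```bash
cat >> h.py <<'E'
def rect(C,seed,tol=5,w=None):
    zt=np.median(C[seed[1]-3:seed[1]+4,seed[0]-3:seed[0]+4,2])
    m=abs(C[...,2]-zt)<tol
    if w is not None: m&=w
    k,l=cv2.connectedComponents(m.astype(np.uint8)); m=l==l[seed[1],seed[0]]
    (c,(a,b),t)=cv2.minAreaRect(C[m][:,:2].astype(np.float32))
    if a>b: a,b,t=b,a,t-90   # t = direction of the short side
    return np.round(c,1),zt.round(1),round(a,1),round(b,1),round(np.radians(t),4)
E
python3 - <<'E'
from h import *
z=np.load('w1.npz'); i=manip.camera_info('wrist'); i['eye'],i['orientation']=z['eye'],z['o']; p,d=z['p'],z['d']; C=cloud(d,i)
w=np.zeros(d.shape,bool); w[198:270,296:347]=1
print('base',rect(C,(322,234),5,w))
g=cv2.cvtColor(p,cv2.COLOR_BGR2GRAY)
print(g[185:205,350:363])
a=ray(356,194.7,9,i); print('mark',a)
# black block & lever
w[:]=0; w[58:126,312:345]=1
blk=w&(p.max(2)<45)&(C[...,2]>55); y,x=np.nonzero(blk); q=np.array([ray(u,v,68,i)[:2] for u,v in zip(x,y)],np.float32); print('block',cv2.minAreaRect(q),C[blk][:,2].mean())
print('floor',C[100,200],C[150,420])
# panels: fixed and leg top z
for (u,v) in((325,138),(326,38),(335,123),(362,84)): print((u,v),C[v,u].round(1))
cv2.imwrite('pics/leg1.png',cv2.resize(p[50:210,285:385],None,fx=5,fy=3.7,interpolation=cv2.INTER_CUBIC) if 0 else cv2.resize(p[75:205,290:390],None,fx=4.6,fy=4.6,interpolation=cv2.INTER_CUBIC))
E
```

```text
base (array([536.3, -97.3]), np.float64(40.2), 60.0, 95.0, np.float64(-0.0748))
[[141 111 127 124 122 128 128 128 129 129 127 126 124]
 [140 112 129 124 126 127 127 126 131 127 127 126 124]
 [142 112 130 125 127 128 129 127 119 110 109 112 117]
 [142 112 126 128 128 130 128 127 115  84  87 102 113]
 [139 116 127 125 125 124 128 124 131 127 126 128 131]
 [124 126 125 125 126 125 127 127 131 126 125 126 131]
 [126 128 126 124 126 127 127 129 130 127 125 126 130]
 [122 125 127 128 129 127 126 128 129 126 127 124 131]
 [123 112 116 113 115 119 120 122 122 117 119 121 129]
 [114  62  56  64  62  85  85  86  88  85  87  85 106]
 [102  67  65  64  63  64  67  68  62  62  48  53 102]
 [119 113 112 112 113 113 112 113 114 112  96  98 123]
 [119 125 127 124 127 124 125 127 126 125 124 126 139]
 [116 126 126 126 129 124 127 130 128 127 126 124 138]
 [106 129 126 127 129 127 127 129 130 125 125 125 141]
 [116 127 126 128 129 126 125 128 128 124 128 125 140]
 [118 129 127 132 128 125 127 126 108 108 108 113 142]
 [114 130 123 128 128 125 126 126  87  86  88  98 144]
 [113 128 127 126 128 128 126 128 125 126 125 127 142]
 [111 126 125 127 127 126 123 129 129 123 125 127 144]]
mark [589.50766346 -52.6377388    9.        ]
block ((553.6603393554688, 75.81768798828125), (61.779842376708984, 25.26597023010254), 84.15406036376953) 68.48890468170742
floor [392.71598254  88.30286027  -1.80970197] [6.80149595e+02 5.97003615e-01 2.96951183e-01]
(325, 138) [550.7  28.3  84.5]
(326, 38) [562.  143.2  16.8]
(335, 123) [543.6  34.1 384.2]
(362, 84) [595.   81.3  64.5]
```

View pics/leg1.png

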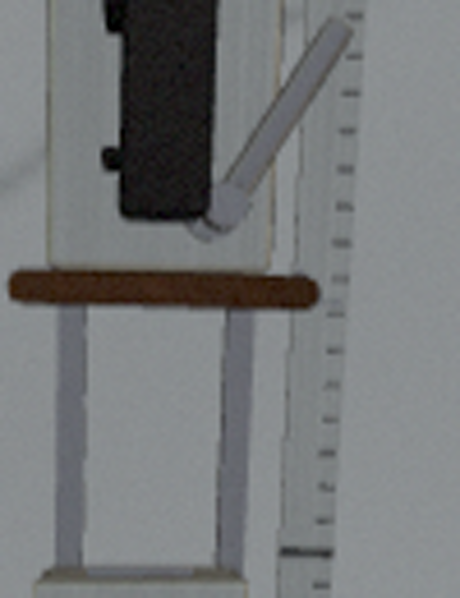

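Request:
{"fn": "step_arm", "kwargs": {
  "series": [0.6,41.7,0,0.0386,0,0.6,41.7,0,0.0386,0,0.6,41.7,-5,0.0386,0,0.6,41.7,-10,0.0386,0,0.6,41.7,-10,0.0386,0,0.6,41.7,-15,0.0386,0,0.6,41.7,-15,0.0386,0,0.6,41.7,-15,0.0386,0,0.6,41.7,-10,0.0386,0,0,0,0,0,0,0,0,0,0,0]
}}

```text
clock: 3.2
eef_pos: [543.6, 343.1, 150.8]
eef_rot: [3.141, 0.0, 1.838]
wrist_force: [-0.4, -0.8, -0.2]
finger_gap: 94.2
finger_force: 0.0
```

```bash
python3 - <<'E'
from h import *
s=manip.read_state(); print(s['eef_pos'],s['eef_rot'])
p,d,i=grab('wrist'); cv2.imwrite('pics/w2.png',p); C=cloud(d,i)
w=abs(C[...,2]-31)<7; w&=(np.hypot(C[...,0]-543,C[...,1]-344)<75)
y,x=np.nonzero(w); print(x.mean(),y.mean())
print(rect(C,(int(x.mean()),int(y.mean())),6,w))
E
```

```text
[543.60588991 343.07082642 150.75447143] [3.14146575e+00 1.79884672e-04 1.83835683e+00]
318.22916288360267 196.326493553659
(array([544.9, 343.6]), np.float64(32.5), 60.1, 95.3, np.float64(0.2707))
```

View pics/w2.png

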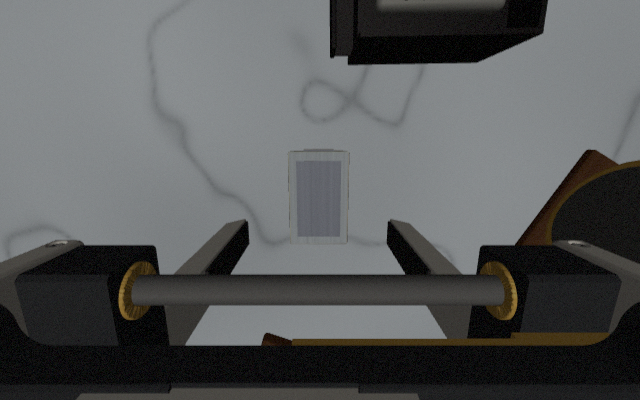

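The tin is seen at (319,197), 32.5 mm high, so it is the deep one. Descending to grasp it.

Request:
{"fn": "step_arm", "kwargs": {
  "series": [1.3,0.5,-20,0.002,0,0,0,-30,0,0,0,0,-30,0,0,0,0,-25,0,0,0,0,-13,0,0,0,0,0,0,0,0,0,0,0,1,0,0,0,0,1,0,0,0,0,1,0,0,0,0,1,0,0,0,0,1,0,0,0,0,1],
  "squeeze": 25
}}

```text
clock: 4.75
eef_pos: [544.6, 345.0, 32.8]
eef_rot: [3.141, -0.0, 1.842]
wrist_force: [-2.3, -1.4, 4.2]
finger_gap: 59.9
finger_force: 25.0
```

Request:
{"fn": "step_arm", "kwargs": {
  "series": [0,0,15,0,1,0,0,35,0,1,0,0,40,0,1,0,0,40,0,1,-0.8,-30,27,-0.03,1,-0.8,-40,0,-0.03,1,-0.8,-40,0,-0.03,1,-0.8,-40,0,-0.03,1,-0.8,-40,0,-0.03,1,-0.8,-40,0,-0.03,1,-0.8,-40,0,-0.03,1,-0.8,-40,0,-0.03,1,-0.8,-40,0,-0.03,1,-0.8,-40,0,-0.03,1,-0.8,-40,0,-0.03,1,0.5,-11,0,-0.016,1,0,0,0,0,1,0,0,0,0,1]
}}

```text
clock: 7.0
eef_pos: [536.3, -95.1, 189.6]
eef_rot: [3.142, -0.0, 1.498]
wrist_force: [-0.0, -0.2, -1.3]
finger_gap: 59.6
finger_force: 25.0
```

```bash
cat > held.py <<'E'
from h import *
s=manip.read_state(); print(s['clock'],s['eef_pos'],s['eef_rot'],s['finger_gap'])
p,d,i=grab('wrist'); cv2.imwrite('pics/held%d.png'%(s['clock']*100),p); C=cloud(d,i)
P=s['eef_pos']; yaw=s['eef_rot'][2]; tx=np.array([np.cos(yaw),np.sin(yaw)]); ty=np.array([np.sin(yaw),-np.cos(yaw)])
q=(C[...,:2]-P[:2]); a=q@tx; b=q@ty
# band |b|<20 so fingers are out; profile of heights along tool x
m=(abs(b)<20)&(abs(a)<70)&(C[...,2]>P[2]-40)&(C[...,2]<P[2]+20)
zt=np.median(C[m][:,2]); m&=abs(C[...,2]-zt)<4
print('top z',zt,'a range',np.percentile(a[m],[0.5,50,99.5]),'n',m.sum())
# base tin if visible
w=(abs(C[...,2]-40)<5)&(np.hypot(C[...,0]-536,C[...,1]+97)<60)
print('base visible',w.sum(), C[w].min(0) if w.any() else '', C[w].max(0) if w.any() else '')
E
python3 held.py
```

```text
7.0 [536.26484219 -95.05273203 189.58670766] [ 3.14159227e+00 -1.75293328e-04  1.49754978e+00] 59.64671459881531
top z 189.01965001132112 a range [-48.04776188  13.32941231  46.63839913] n 8142
base visible 497 [509.63331042 -63.74951965  36.87400091] [568.78396226 -48.69263914  42.30225544]
```

Request:
{"fn": "step_arm", "kwargs": {
  "series": [0,-2,-25,0,1,0,0,-35,0,1,0,0,-30,0,1,0,0,-18,0,1,0,0,-5,0,1,0,0,-2,0,1,0,0,0,0,1,0,0,0,0,1]
}}

```text
clock: 8.05
eef_pos: [536.5, -98.2, 75.1]
eef_rot: [3.141, 0.0, 1.496]
wrist_force: [0.3, -0.1, -2.1]
finger_gap: 59.7
finger_force: 25.0
```

Request:
{"fn": "step_arm", "kwargs": {
  "series": [0,0.7,-1,0,1,0,0,-1,0,1,0,0,0,0,1,0,0,0,0,1]
}}

```text
clock: 8.55
eef_pos: [536.3, -97.4, 72.7]
eef_rot: [3.141, 0.0, 1.496]
wrist_force: [-1.9, 0.8, 3.6]
finger_gap: 60.0
finger_force: 25.0
```

```bash
python3 held.py; python3 -c "
from h import *
for k in range(3): manip.camera('top'); s=manip.read_state(); print(s['eef_pos'],s['wrist_force'])"
```

```text
8.55 [536.28640161 -97.39007312  72.72507463] [3.14136552e+00 1.26692841e-05 1.49623628e+00] 59.984550647574004
top z 72.19487004825069 a range [-54.80957967  10.86104017  46.64164018] n 8675
base visible 169 [510.65784088 -55.17925785  37.04436961] [569.11674601 -48.346585    40.87396249]
[536.29940919 -97.38697283  72.73737228] [-2.91291406  1.78569088  5.94976372]
[536.31223582 -97.37481324  72.73436023] [-3.31623734  1.5021502   5.61206832]
[536.28689554 -97.39194684  72.72646204] [-2.98058272  1.90112588  5.44434992]
```

Request:
{"fn": "step_arm", "kwargs": {
  "series": [0,0,0,0,0.3,0,0,0,0,0.2,0,0,0,0,0.1,0,0,10,0,0,0,0,30,0,0,0,0,40,0,0,0,0,40,0,0,0,-20,37,0,0,0,0,0,0,0,0,0,0,0,0]
}}

```text
clock: 10.0
eef_pos: [535.9, -117.2, 229.0]
eef_rot: [-3.141, -0.0, 1.496]
wrist_force: [-0.4, -0.7, -0.4]
finger_gap: 94.0
finger_force: 0.0
```

```bash
cat > stack.py <<'E'
from h import *
s=manip.read_state(); print(s['clock'],s['eef_pos'],s['eef_rot'])
p,d,i=grab('wrist'); cv2.imwrite('pics/stack%d.png'%(s['clock']*100),p); C=cloud(d,i)
near=np.hypot(C[...,0]-536,C[...,1]+97)<62
for zt in (92,72,40):
    w=near&(abs(C[...,2]-zt)<4)
    if w.sum()>60:
        c,(a,b),t=cv2.minAreaRect(C[w][:,:2].astype(np.float32)); print(zt,w.sum(),np.round(c,1),round(a,1),round(b,1),round(np.radians(t),3), np.median(C[w][:,2]))
E
python3 stack.py
```

```text
10.0 [ 535.91060509 -117.18445213  228.99243627] [-3.14096604e+00 -1.91603902e-04  1.49600877e+00]
72 4544 [ 536.8 -101.7] 101.0 60.7 1.475 72.18294908199283
```

```bash
cat > stack.py <<'E'
from h import *
import sys
s=manip.read_state(); print(s['clock'],s['eef_pos'])
x=np.array([.9972,-.0748]); y=np.array([.0748,.9972]); O=np.array([536.3,-97.5])
for n in sys.argv[1:]:
    p,d,i=grab(n); C=cloud(d,i); q=C[...,:2]-O; X=q@x; Y=q@y
    for zt in (92,72,40):
        w=(abs(C[...,2]-zt)<2.5)&(abs(X)<36)&(Y>-50.5)&(Y<60)
        if w.sum()<60: continue
        e=[np.median([Y[w&(abs(X-k)<1.5)].max() for k in r if (w&(abs(X-k)<1.5)).any()]) for r in (range(-24,-5,2),range(5,25,2))]
        f=[(X[w&(abs(Y-k)<1.5)].min(),X[w&(abs(Y-k)<1.5)].max()) for k in range(-42,43,3) if (w&(abs(Y-k)<1.5)).sum()>20]
        b=[Y[w&(abs(X-k)<1.5)].min() for k in range(-24,25,3) if (w&(abs(X-k)<1.5)).any()]
        print(n,zt,w.sum(),'+Y edge',np.round(e,1),'-Y',np.median(b).round(1),'X',np.median(f,0).round(1) if f else '')
E
python3 stack.py wrist scene
```

```text
10.05 [ 535.82097496 -117.03156319  228.53910361]
wrist 72 4443 +Y edge [46. 46.] -Y -48.1 X [-28.8  30. ]
scene 72 327 +Y edge [45.2 46.4] -Y -41.2 X
```

Request:
{"fn": "step_arm", "kwargs": {
  "series": [-4,-41,0,-0.029,0,-4,-41,0,-0.029,0,-4,-41,-15,-0.029,0,-4,-41,-25,-0.029,0,-4,-41,-25,-0.029,0,-4,-41,-24,-0.028,0,0,0,0,0,0,0,0,0,0,0]
}}

```text
clock: 11.15
eef_pos: [512.3, -362.8, 140.2]
eef_rot: [-3.141, -0.0, 1.324]
wrist_force: [1.3, 0.3, 0.4]
finger_gap: 93.8
finger_force: 0.0
```

```bash
python3 - <<'E'
from h import *
s=manip.read_state(); print(s['eef_pos'],s['eef_rot'])
p,d,i=grab('wrist'); cv2.imwrite('pics/w3.png',p); C=cloud(d,i)
w=abs(C[...,2]-20)<5; w&=(np.hypot(C[...,0]-512,C[...,1]+363)<75)
y,x=np.nonzero(w); print(x.mean(),y.mean(),p[int(y.mean()),int(x.mean())])
print(rect(C,(int(x.mean()),int(y.mean())),5,w))
E
```

```text
[ 512.34360289 -362.78218762  140.24444929] [-3.14104727e+00 -4.44568746e-04  1.32363805e+00]
317.3376575240919 198.93068939955523 [111 103 100]
(array([ 512.4, -364.9]), np.float64(20.4), 60.2, 95.5, np.float64(-0.2489))
```

View pics/w3.png

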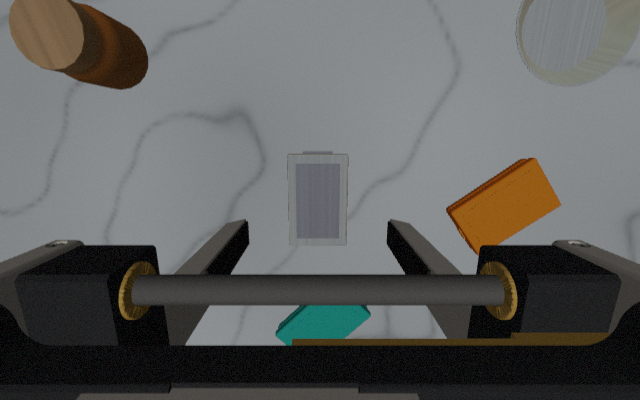

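The plain metal shallow tin is at (318,199). The orange (503,205) and turquoise (325,320) look-alikes are clear of it. Grasping.

Request:
{"fn": "step_arm", "kwargs": {
  "series": [0,-2,-20,0,0,0,0,-30,0,0,0,0,-30,0,0,0,0,-21,0,0,0,0,-10,0,0,0,0,0,0,0,0,0,0,0,1,0,0,0,0,1,0,0,0,0,1,0,0,0,0,1,0,0,0,0,1,0,0,0,0,1],
  "squeeze": 20
}}

```text
clock: 12.7
eef_pos: [512.3, -365.5, 29.7]
eef_rot: [3.141, 0.0, 1.323]
wrist_force: [-1.4, 0.9, 3.5]
finger_gap: 59.7
finger_force: 20.0
```

Request:
{"fn": "step_arm", "kwargs": {
  "series": [0,0,15,0,1,0,0,35,0,1,0,0,45,0,1,0,0,45,0,1,3.5,38,35,0.0247,1,3.5,38,0,0.0247,1,3.5,38,0,0.0247,1,3.5,38,0,0.0247,1,3.5,38,0,0.0247,1,3.5,38,0,0.0247,1,3.5,38,0,0.0247,1,0,0,0,0,1,0,0,0,0,1,0,0,0,0,1]
}}

```text
clock: 14.45
eef_pos: [536.6, -100.3, 204.6]
eef_rot: [3.141, 0.0, 1.495]
wrist_force: [0.9, 0.4, -1.5]
finger_gap: 60.0
finger_force: 20.0
```

```bash
python3 held.py
```

```text
14.45 [ 536.63293398 -100.34756326  204.5999012 ] [3.14146293e+00 1.39586028e-04 1.49475882e+00] 60.023383963084164
top z 195.0976019503894 a range [-46.30318218  15.09177773  48.1564679 ] n 7340
base visible 37 [511.47182963 -53.71165952  35.02031089] [568.6796191  -48.65093982  40.64481465]
```

Request:
{"fn": "step_arm", "kwargs": {
  "series": [0,1,-25,0,1,0,0,-35,0,1,0,0,-25,0,1,0,0,-12,0,1,0,0,-4,0,1,0,0,-1,0,1,0,0,0,0,1,0,0,0,0,1]
}}

```text
clock: 15.5
eef_pos: [536.9, -98.4, 103.0]
eef_rot: [3.141, 0.0, 1.496]
wrist_force: [1.5, -0.1, -0.9]
finger_gap: 60.0
finger_force: 20.0
```

Request:
{"fn": "step_arm", "kwargs": {
  "series": [0,-0.8,-1,0,1,0,0,-1,0,1,0,0,0,0,1,0,0,0,0,1]
}}

```text
clock: 16.0
eef_pos: [536.9, -99.2, 101.6]
eef_rot: [3.141, 0.0, 1.496]
wrist_force: [-5.1, 0.4, 12.5]
finger_gap: 59.8
finger_force: 20.0
```

Request:
{"fn": "step_arm", "kwargs": {
  "series": [0,0,0.4,0,1,0,0,0,0,0.3,0,0,0,0,0.2,0,0,0,0,0.1,0,0,10,0,0,0,0,30,0,0,0,0,40,0,0,0,10,45,0,0,0,10,0,0,0,0,0,0,0,0]
}}

```text
clock: 17.25
eef_pos: [536.5, -78.7, 225.6]
eef_rot: [-3.141, -0.0, 1.497]
wrist_force: [-0.0, -0.3, 0.3]
finger_gap: 93.9
finger_force: 0.0
```

```bash
python3 stack.py wrist scene; python3 - <<'E'
from h import *
p,d,i=grab('scene'); a=cv2.resize(p[170:280,290:400],None,fx=5,fy=5,interpolation=cv2.INTER_CUBIC); cv2.imwrite('pics/sc4.png',a)
E
```

```text
17.25 [536.4701191  -78.66166678 225.55972532]
wrist 92 4702 +Y edge [45.8 45.9] -Y -48.0 X [-28.1  30.8]
scene 92 357 +Y edge [44.9 47.4] -Y -43.6 X
```

View pics/sc4.png

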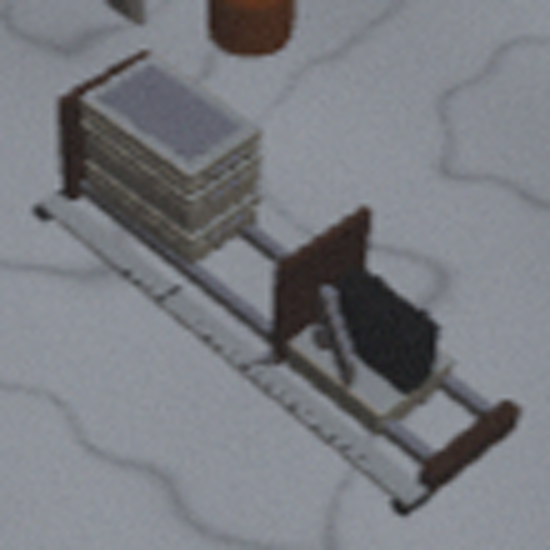

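Scene crop: the three tins are stacked square, with their near corner edges in line at about (260,130–215). The mark is at (172,292) and the leg's pointer at about (275,352). Next I'll measure the leg.

Request:
{"fn": "step_arm", "kwargs": {
  "series": [8,33,0,0,0,8,33,-25,0,0,8,33,-45,0,0,0,0,0,0,0,0,0,0,0,0]
}}

```text
clock: 18.02
eef_pos: [560.9, 19.2, 156.2]
eef_rot: [-3.142, 0.0, 1.496]
wrist_force: [1.1, -0.5, -0.6]
finger_gap: 94.2
finger_force: 0.0
```

```bash
python3 - <<'E'
from h import *
s=manip.read_state(); print(s['eef_pos'])
p,d,i=grab('wrist'); np.savez('w5.npz',p=p,d=d,eye=i['eye'],o=i['orientation']); C=cloud(d,i)
print(i['eye'])
cv2.imwrite('pics/w5.png',cv2.resize(p[0:290,230:430],None,fx=2,fy=2,interpolation=cv2.INTER_CUBIC))
E
```

```text
[560.86139583  19.15034953 156.22049145]
[566.62328222  84.46977994 310.35853002]
```

View pics/w5.png

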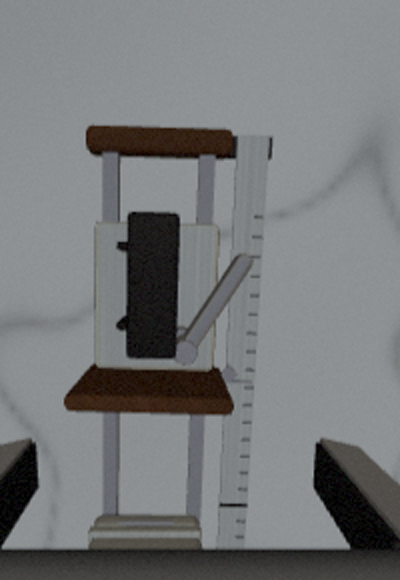

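```bash
python3 - <<'E'
from h import *
z=np.load('w5.npz'); i=manip.camera_info('wrist'); i['eye'],i['orientation']=z['eye'],z['o']; p,d=z['p'],z['d']; C=cloud(d,i)
x=np.array([.9972,-.0748]); y=np.array([.0748,.9972])
g=cv2.cvtColor(p,cv2.COLOR_BGR2GRAY).astype(int)
print('mark',g[247:258,345]); print(g[185:196,342:358])
def q(u,v,zz): r=ray(u,v,zz,i)[:2]; return r.round(1),np.round([r@x,r@y],1)
print('mark',q(347,252.4,9)); print('ptr',q(352,190.4,11))
w=np.zeros(d.shape,bool); w[100:185,288:330]=1
b=w&(p.max(2)<50)&(abs(C[...,2]-68)<4); v,u=np.nonzero(b); r=np.array([ray(a,c,68,i)[:2] for a,c in zip(u,v)]); X=r@x; Y=r@y
print('block Y',[np.percentile(Y,[.3,99.7]).round(1)],'X',[np.median([f(X[abs(Y-k)<1]) for k in np.arange(Y.min()+5,Y.max()-5,3)]) for f in (np.min,np.max)])
print('lever end top',q(355,128,64),'pin',q(323,175,64))
E
```

```text
mark [130 130 127 129 106  11  82 127 126 127 129]
[[106 106 106 107 100 115 130 130 126 132 120 100 100  90  92 117]
 [106 107 107 105 108 112 123 129 132 134 134 130 131 130 129 132]
 [109 105 106 108 105 107 111 130 128 134 133 129 134 131 129 134]
 [106 106 106 107 109 111 128 130 129 135 134 126 132 132 130 137]
 [106 107 106 105 103 118 118 118 124 127 127 124 127 129 129 139]
 [ 97 108 106 104  93  96  96  98 107 109 111 106 111 113 130 138]
 [ 65 118 117 118 116 115 117 116 115 121 115 114 115 112 129 139]
 [ 34 120 132 127 129 134 131 128 129 135 125 123 119 120 122 141]
 [ 28  80 131 130 132 133 130 130 126 133  99  99 101  98  96 140]
 [ 28  69 135 131 132 130 131 129 129 132 106 102 102 101 102 140]
 [ 26  34 119 129 134 131 130 130 130 136 134 130 130 131 128 141]]
mark (array([590.6, -53. ]), array([592.9,  -8.6]))
ptr (array([599.6,  20.5]), array([596.4,  65.3]))
block Y [array([ 88.1, 148.3])] X [np.float64(538.5581329981073), np.float64(559.1196037005333)]
lever end top (array([598.9,  86.1]), array([590.8, 130.7])) pin (array([568.7,  47.7]), array([563.6,  90.1]))
```

Wrist crop: pointer line at crop (240,381), long mark at (234,505), block at (153,285), and the open lever from (186,350) to (248,258). The pointer has about 74 mm to travel to reach the mark. I'll lower the fingers around the block with the thumb finger clear of the ribs, then move it in between them.

Request:
{"fn": "step_arm", "kwargs": {
  "series": [6.5,28,0,0,0.234,6.5,28,0,0,0.234,0,0,0,0,0.234,0,0,0,0,0.234,0,0,-25,0,0.234,0,0,-30,0,0.234,0,0,-22,0,0.234,0,0,-12,0,0.234,0,0,-8,0,0.234,0,0,0,0,0.234]
}}

```text
clock: 19.32
eef_pos: [573.8, 75.5, 59.0]
eef_rot: [3.142, 0.0, 1.496]
wrist_force: [0.6, -0.0, 0.2]
finger_gap: 72.0
finger_force: 0.0
```

Request:
{"fn": "step_arm", "kwargs": {
  "series": [2.5,-0.2,0,0,0.234,2.5,-0.2,0,0,0.234,-0.37,-5,0,0,0.234,-0.37,-5,0,0,0.234,-0.6,-8,0,0,0.234,-0.6,-8,0,0,0.234,-0.6,-8,0,0,0.234,-0.6,-8,0,0,0.234,-0.6,-8,0,0,0.234,-0.6,-8,0,0,0.234,-0.37,-5,0,0,0.234,0,0,0,0,0.234,0,0,0,0,0.234]
}}

```text
clock: 20.95
eef_pos: [573.4, 11.8, 58.7]
eef_rot: [-3.14, 0.001, 1.496]
wrist_force: [-6.6, -0.6, 2.0]
finger_gap: 71.9
finger_force: 3.1
```

```bash
python3 - <<'E'
from h import *
for n in('scene','wrist'):
    p,d,i=grab(n); np.savez(n+'6.npz',p=p,d=d,eye=i['eye'],o=i['orientation']); cv2.imwrite(f'pics/{n}6.png',p)
a=cv2.imread('pics/scene6.png')[170:280,290:400]; b=cv2.imread('pics/wrist6.png')[40:320,220:430]
a=cv2.resize(a,(400,400),interpolation=cv2.INTER_CUBIC); b=cv2.resize(b,(300,400),interpolation=cv2.INTER_CUBIC)
cv2.imwrite('pics/both6.png',np.hstack([a,b]))
E
```

```text
(no output)
```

View pics/both6.png

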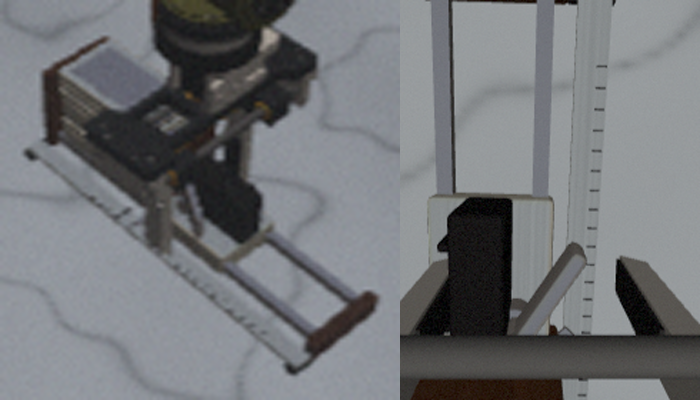

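The thumb finger is on the flat (6.6 N). The left half shows the +x finger in front of the rule near the pointer, so the pointer is hidden. I'll back off 2 mm in x, push 8 mm more, then lift to look.

Request:
{"fn": "step_arm", "kwargs": {
  "series": [-2,0.15,0,0,0.234,-0.3,-4,0,0,0.234,-0.3,-4,0,0,0.234,0,0,0,0,0.234]
}}

```text
clock: 21.55
eef_pos: [571.5, 4.1, 58.9]
eef_rot: [3.141, 0.0, 1.496]
wrist_force: [-0.8, 0.1, -0.7]
finger_gap: 72.0
finger_force: 0.0
```

Request:
{"fn": "step_arm", "kwargs": {
  "series": [-5,0.4,0,0,0.234,0,0,20,0,0.234,0,0,40,0,0.234,0,0,38,0,0.234,0,0,0,0,0.234,0,0,0,0,0.234]
}}

```text
clock: 22.3
eef_pos: [565.9, 5.0, 156.0]
eef_rot: [-3.141, 0.0, 1.496]
wrist_force: [-0.7, -0.2, 0.1]
finger_gap: 71.9
finger_force: 0.0
```

```bash
cat > leg.py <<'E'
from h import *
x=np.array([.9972,-.0748]); y=np.array([.0748,.9972])
s=manip.read_state(); P=s['eef_pos'][:2]; print(s['eef_pos'],'tcp XY',[P@x,P@y])
p,d,i=grab('wrist'); C=cloud(d,i); T=int(s['clock']*100); np.savez(f'leg{T}.npz',p=p,d=d,eye=i['eye'],o=i['orientation'])
g=cv2.cvtColor(p,cv2.COLOR_BGR2GRAY).astype(int)
h,w=g.shape; f=200/np.tan(np.radians(i['fovy'])/2)
# rectified rule strip at z=10: X 578..606, Y -40..90, 0.25 mm
Xs=np.arange(575,610,.5); Ys=np.arange(-40,90,.25); gx,gy=np.meshgrid(Xs,Ys)
W=np.stack([gx*x[0]+gy*y[0],gx*x[1]+gy*y[1],np.full_like(gx,10.)],-1)-np.array(i['eye'])
c=W@rot(i['orientation']); u=(c[...,0]/c[...,2]*f+i['cx']).astype(np.float32); v=(c[...,1]/c[...,2]*f+i['cy']).astype(np.float32)
S=cv2.remap(p,u,v,cv2.INTER_CUBIC); cv2.imwrite(f'pics/rule{T}.png',cv2.resize(S[::-1],None,fx=4,fy=1.1))
G=cv2.cvtColor(S,cv2.COLOR_BGR2GRAY).astype(float)
for lo,hi in ((584,589),(589,594),(594,597),(597,600)):
    r=G[:,(Xs>=lo)&(Xs<hi)].mean(1); m=[(round(Ys[k],2),round(r[k])) for k in range(2,len(r)-2) if r[k]<=r[k-2:k+3].min() and r[max(0,k-16):k+17].max()-r[k]>12]
    print(lo,m)
b=(p.max(2)<50)&(abs(C[...,2]-68)<4)
Y=C[b][:,:2]@y; X=C[b][:,:2]@x; k=(abs(X-547)<14); print('block',np.percentile(Y[k],[1,99]),np.percentile(X[k],[2,98]),k.sum())
E
python3 leg.py; ls pics | grep rule
```

```text
[565.91748384   5.01120705 156.03021842] tcp XY [np.float64(563.9580766007734), np.float64(47.32780346643401)]
584 [(np.float64(-31.5), 84), (np.float64(-27.75), 86), (np.float64(-24.0), 98), (np.float64(-20.25), 112), (np.float64(-7.75), 40), (np.float64(0.0), 108), (np.float64(6.0), 103), (np.float64(36.25), 118), (np.float64(54.0), 70), (np.float64(54.25), 70)]
589 [(np.float64(-7.75), 23), (np.float64(-0.75), 102), (np.float64(3.25), 123), (np.float64(44.25), 112), (np.float64(56.5), 70)]
594 [(np.float64(-37.75), 99), (np.float64(-28.25), 96), (np.float64(-18.25), 100), (np.float64(-18.0), 100), (np.float64(-7.75), 20), (np.float64(-1.25), 109), (np.float64(1.75), 97), (np.float64(11.5), 106), (np.float64(22.0), 109), (np.float64(31.5), 112), (np.float64(41.75), 120), (np.float64(52.0), 99)]
597 [(np.float64(-38.5), 114), (np.float64(-28.25), 111), (np.float64(-18.0), 104), (np.float64(-8.0), 36), (np.float64(-1.5), 122), (np.float64(1.75), 97), (np.float64(11.5), 94), (np.float64(11.75), 94), (np.float64(21.75), 97), (np.float64(31.5), 94), (np.float64(41.75), 87), (np.float64(51.75), 94), (np.float64(61.75), 92), (np.float64(71.75), 89), (np.float64(81.5), 95)]
block [ 6.93077334 81.99334006] [535.71224422 557.60513737] 1747
rule2230.png
```

```bash
python3 - <<'E'
from h import *
x=np.array([.9972,-.0748]); y=np.array([.0748,.9972])
z=np.load('leg2230.npz'); i=manip.camera_info('wrist'); i['eye'],i['orientation']=z['eye'],z['o']; p,d=z['p'],z['d']; C=cloud(d,i)
X=C[...,:2]@x; Y=C[...,:2]@y; Z=C[...,2]
m=(abs(X-547)<30)&(abs(Z-84)<2.5)&(Y>-30)&(Y<60); print('panel top Y',np.percentile(Y[m],[1,50,99]),m.sum())
for Xc in (543,547,551):
    m=(abs(X-Xc)<1.5)&(Y>-60)&(Y<110)
    yy=np.round(Y[m]/2)*2
    print(Xc,[(int(k),int(np.median(Z[m][yy==k]))) for k in np.unique(yy)])
# fine intensity around pointer
f=200/np.tan(np.radians(i['fovy'])/2); g=cv2.cvtColor(p,cv2.COLOR_BGR2GRAY)
Xs=np.arange(574,604,2.); Ys=np.arange(-13,8,.75); gx,gy=np.meshgrid(Xs,Ys)
W=np.stack([gx*x[0]+gy*y[0],gx*x[1]+gy*y[1],np.full_like(gx,10.)],-1)-i['eye']; c=W@rot(i['orientation'])
u=(c[...,0]/c[...,2]*f+i['cx']).astype(np.float32); v=(c[...,1]/c[...,2]*f+i['cy']).astype(np.float32)
S=cv2.remap(g,u,v,cv2.INTER_LINEAR); Zz=cv2.remap(Z.astype(np.float32),u,v,cv2.INTER_NEAREST)
print('X',Xs.astype(int))
for k in range(len(Ys)): print(Ys[k],S[k],Zz[k,::3].round())
E
```

```text
panel top Y [-9.50634704  3.89836628  7.84683231] 613
543 [(-60, 92), (-58, 92), (-56, 91), (-54, 91), (-52, 92), (-50, 92), (-48, 92), (-46, 92), (-44, 92), (-42, 92), (-40, 92), (-38, 92), (-36, 92), (-12, 72), (-10, 68), (-8, 83), (0, 82), (2, 83), (4, 83), (6, 77), (8, 62), (20, 66), (22, 68), (24, 68), (26, 68), (28, 68), (30, 67), (32, 67), (34, 67), (36, 68), (38, 67), (40, 67), (42, 67), (44, 67), (46, 68), (48, 68), (50, 68), (52, 67), (54, 68), (56, 68), (58, 68), (60, 67), (62, 67), (64, 68), (66, 68), (68, 244), (70, 264), (72, 246), (74, 245), (76, 243), (78, 68), (80, 68), (82, 45), (84, 0), (86, 0), (88, 0), (90, 0), (92, 0), (94, 0), (96, 0), (98, 0), (100, 0), (102, 0), (104, 0), (106, 0), (108, 0), (110, 0)]
547 [(-60, 92), (-58, 92), (-56, 92), (-54, 92), (-52, 92), (-50, 92), (-48, 92), (-46, 92), (-44, 92), (-42, 92), (-40, 92), (-38, 92), (-36, 92), (-14, 71), (-12, 71), (-10, 68), (-8, 83), (0, 82), (2, 83), (4, 84), (6, 82), (8, 60), (22, 67), (24, 67), (26, 68), (28, 68), (30, 67), (32, 68), (34, 67), (36, 67), (38, 67), (40, 68), (42, 67), (44, 68), (46, 68)
[... 2857 characters left out ...]
0  25  20  24  95 110 111 113 118 136 123  90  93 132 151] [22. 20. 14.  9.  8.]
2.75 [ 76  35  26  22  91 110 111 113 109 136 129 109 111 137 150] [23. 16. 13.  9.  9.]
3.5 [109  48  26  24  89 109 111 111 110 135 135 123 125 141 150] [23. 16. 13.  9.  9.]
4.25 [128  65  23  30  87 108 111 106 122 134 137 132 135 142 151] [25. 12. 13.  7. 10.]
5.0 [133  83  26  32 110 105 110 104 130 133 137 133 136 141 150] [24.  9. 12.  8.  9.]
5.75 [135 100  28  45 131 104 106 107 135 133 137 132 137 141 150] [24.  9. 12.  8.  9.]
6.5 [135 108  27  76 143 110 100 121 134 134 138 131 137 141 149] [23.  8. 13.  8.  9.]
7.25 [135 114  63 107 147 119 106 129 134 135 138 132 136 142 150] [23.  8. 13.  8.  9.]
```

```bash
python3 - <<'E'
from h import *
x=np.array([.9972,-.0748]); y=np.array([.0748,.9972])
for n in ('top','scene'):
    z=np.load(n+'0.npz'); i=manip.camera_info(n); p=z['p']; C=cloud(z['d'],i); X=C[...,:2]@x; Y=C[...,:2]@y; Z=C[...,2]
    m=(abs(X-547)<12)&(Z>79)&(Z<90)&(Y>30)&(Y<110); print(n,'panel top Y',np.percentile(Y[m],[2,50,98]).round(1),m.sum())
    m=(abs(X-547)<12)&(abs(Z-67)<4)&(Y>80)&(Y<170)&(p.max(2)<60); print('block',np.percentile(Y[m],[2,50,98]).round(1),m.sum())
    m=(abs(X-547)<25)&(abs(Z-82)<5)&(Y<-90)&(Y>-140); print('fixed top',np.percentile(Y[m],[2,50,98]).round(1),m.sum())
E
```

```text
top panel top Y [67.1 70.  74.4] 32
block [ 89.1 116.6 143.6] 178
fixed top [-120.5 -115.1 -110.1] 89
scene panel top Y [68.1 72.4 75.5] 19
block [ 90.1 120.9 150. ] 117
fixed top [-119.  -112.5 -108.6] 44
```

Pointer, panel and mark agree across all three cameras: the needle sits about 7.4 mm to +y of the mark. I'll go back down, push about 5.5 mm, then look again.

Request:
{"fn": "step_arm", "kwargs": {
  "series": [0,0,-30,0,0.234,0,0,-35,0,0.234,0,0,-22,0,0.234,0,0,-10,0,0.234,3,-0.2,0,0,0.234,2.6,-0.2,0,0,0.234,-0.15,-2,0,0,0.234,-0.15,-2,0,0,0.234,-0.15,-2,0,0,0.234,0,0,0,0,0.234,0,0,0,0,0.234]
}}

```text
clock: 23.72
eef_pos: [571.5, -1.5, 59.8]
eef_rot: [-3.141, 0.0, 1.496]
wrist_force: [-0.2, 0.2, 0.2]
finger_gap: 72.1
finger_force: 0.0
```

Request:
{"fn": "step_arm", "kwargs": {
  "series": [-5,0.4,0,0,0.234,0,0,20,0,0.234,0,0,40,0,0.234,0,0,37,0,0.234,0,0,0,0,0.234,0,0,0,0,0.234]
}}

```text
clock: 24.48
eef_pos: [566.0, -1.0, 156.0]
eef_rot: [-3.14, 0.0, 1.496]
wrist_force: [-0.5, 0.1, 0.2]
finger_gap: 72.0
finger_force: 0.0
```

```bash
cat > ptr.py <<'E'
from h import *
x=np.array([.9972,-.0748]); y=np.array([.0748,.9972])
s=manip.read_state(); P=s['eef_pos'][:2]; print(s['clock'],s['eef_pos'],'tcp XY',[P@x,P@y])
p,d,i=grab('wrist'); C=cloud(d,i); g=cv2.cvtColor(p,cv2.COLOR_BGR2GRAY)
X=C[...,:2]@x; Y=C[...,:2]@y; Z=C[...,2]
m=(abs(X-547)<25)&(abs(Z-84)<2)&(Y>-30)&(Y<30)&(p[...,2]>p[...,0]*1.3); print('panel top',np.percentile(Y[m],[3,50,97]).round(1))
m=(abs(X-547)<9)&(abs(Z-68)<4)&(p.max(2)<60)&(Y>5)&(Y<100); print('block',np.percentile(Y[m],[1,99]).round(1))
f=200/np.tan(np.radians(i['fovy'])/2)
Xs=np.arange(584,602,2.); Ys=np.arange(-13,6,.5); gx,gy=np.meshgrid(Xs,Ys)
W=np.stack([gx*x[0]+gy*y[0],gx*x[1]+gy*y[1],np.full_like(gx,10.)],-1)-i['eye']; c=W@rot(i['orientation'])
u=(c[...,0]/c[...,2]*f+i['cx']).astype(np.float32); v=(c[...,1]/c[...,2]*f+i['cy']).astype(np.float32)
S=cv2.remap(g,u,v,cv2.INTER_LINEAR)
print('X',Xs.astype(int))
for k in range(len(Ys)): print(Ys[k],S[k])
E
python3 ptr.py
```

```text
24.475 [566.02973399  -0.98391765 155.99714656] tcp XY [np.float64(564.5184477714082), np.float64(41.357861426457106)]
panel top [-4.2 -1.   1.9]
block [16.2 76.2]
X [584 586 588 590 592 594 596 598 600]
-13.0 [125 135 133 132 134 136 131 134 148]
-12.5 [130 134 133 131 135 136 132 133 149]
-12.0 [133 135 133 133 135 137 132 133 148]
-11.5 [136 135 133 134 134 138 133 132 146]
-11.0 [135 135 133 135 134 138 131 129 146]
-10.5 [131 135 134 135 133 137 127 123 146]
-10.0 [126 132 132 132 130 134 122 116 144]
-9.5 [112 114 112 111 111 113 102  98 134]
-9.0 [ 97  94  91  89  90  91  82  79 122]
-8.5 [ 93  92  89  88  89  89  83  76 112]
-8.0 [ 93  95  91  93  92  92  90  78 104]
-7.5 [ 95  98  94  98  95  95  95  82 102]
-7.0 [101 103  98 100  98  94  95  92 117]
-6.5 [108 109 102 102 102  94  95 102 132]
-6.0 [110 110 105 110 110 104 104 112 136]
-5.5 [113 110 109 120 118 115 115 121 140]
-5.0 [113 110 111 125 125 125 123 128 142]
-4.5 [113 110 112 124 130 132 128 131 141]
-4.0 [112 110 112 124 134 139 133 134 140]
-3.5 [108 108 112 118 134 139 133 134 140]
-3.0 [104 105 111 113 134 139 134 135 140]
-2.5 [104 105 108 113 135 139 134 135 141]
-2.0 [106 106 104 117 135 139 134 135 141]
-1.5 [106 107 101 121 136 140 134 135 141]
-1.0 [102 110 102 126 136 139 134 135 141]
-0.5 [ 99 113 104 131 136 139 135 135 141]
0.0 [ 99 106 110 132 135 139 129 129 140]
0.5 [100  98 117 133 135 138 121 123 139]
1.0 [107  98 123 133 135 138 112 114 138]
1.5 [119 105 128 133 136 139 102 103 137]
2.0 [130 113 133 133 137 140  93  94 137]
2.5 [132 121 133 134 136 140 105 106 137]
3.0 [134 129 133 135 135 139 116 118 137]
3.5 [134 133 133 135 135 138 124 126 138]
4.0 [134 136 133 136 135 138 131 131 139]
4.5 [133 138 133 136 135 138 135 135 139]
5.0 [132 137 133 135 135 138 135 134 139]
5.5 [132 137 133 134 134 138 135 134 138]
```

Request:
{"fn": "step_arm", "kwargs": {
  "series": [0,0,-30,0,0.234,0,0,-35,0,0.234,0,0,-22,0,0.234,0,0,-10,0,0.234,3,-0.2,0,0,0.234,2.5,-0.2,0,0,0.234,-0.1,-1,0,0,0.234,-0.1,-0.9,0,0,0.234,0,0,0,0,0.234,0,0,0,0,0.234]
}}

```text
clock: 25.78
eef_pos: [571.9, -3.4, 60.4]
eef_rot: [3.141, 0.0, 1.496]
wrist_force: [-4.2, 0.9, 4.2]
finger_gap: 72.2
finger_force: 2.6
```

Request:
{"fn": "step_arm", "kwargs": {
  "series": [-1.17,0.09,0,0,0.259,-1.17,0.09,0,0,0.284,-1.17,0.09,0,0,0.309,-1.17,0.09,0,0,0.334,-1.17,0.09,0,0,0.359,-1.17,0.09,0,0,0.384,-1.17,0.09,0,0,0.409,-1.17,0.09,0,0,0.434,0,0,0,0,0.434,0,0,0,0,0.434],
  "squeeze": 30
}}

```text
clock: 27.02
eef_pos: [562.5, -2.7, 59.8]
eef_rot: [-3.141, 0.0, 1.496]
wrist_force: [-3.6, -0.8, 2.6]
finger_gap: 53.5
finger_force: 2.1
```

```bash
cat > ck.py <<'E'
from h import *
x=np.array([.9972,-.0748]); y=np.array([.0748,.9972])
s=manip.read_state(); P=s['eef_pos'][:2]; print(s['clock'],s['eef_pos'].round(1),'tcp XY',np.round([P@x,P@y],2),'F',s['wrist_force'].round(1),'gap',round(s['finger_gap'],1),'ff',s['finger_force'])
p,d,i=grab('wrist'); C=cloud(d,i); X=C[...,:2]@x; Y=C[...,:2]@y; Z=C[...,2]
m=(abs(X-547)<8)&(abs(Z-68)<4)&(p.max(2)<70)&(Y>-10)&(Y<100); e=[Y[m&(abs(X-k)<1)].max() for k in range(541,554,2) if (m&(abs(X-k)<1)).any()]
print('block +Y edge',np.median(e).round(2))
m=(abs(X-547)<25)&(abs(Z-24)<3)&(Y>60)&(Y<110); print('sleeve +Y',np.percentile(Y[m],[50,98]).round(2) if m.any() else None)
m=(abs(Z-63)<3)&(X>560)&(X<600)&(Y>20)&(Y<90)
if m.sum()>20: k=Y[m]>np.percentile(Y[m],90); print('lever top n',m.sum(),'end X,Y',X[m][k].mean().round(1),np.percentile(Y[m],98).round(1))
E
python3 ck.py
```

```text
27.025 [562.5  -2.7  59.8] tcp XY [561.08  39.41] F [-3.6 -0.8  2.6] gap 53.5 ff 2.0814326405525208
block +Y edge 75.11
sleeve +Y [67.8  73.83]
lever top n 968 end X,Y 585.7 57.0
```

Request:
{"fn": "step_arm", "kwargs": {
  "series": [-1.17,0.09,0,0,0.459,-1.17,0.09,0,0,0.484,-1.17,0.09,0,0,0.509,-1.17,0.09,0,0,0.534,0,0,0,0,0.534,0,0,0,0,0.534]
}}

```text
clock: 27.82
eef_pos: [557.8, -2.3, 59.8]
eef_rot: [3.142, 0.0, 1.496]
wrist_force: [-2.9, -1.3, 2.6]
finger_gap: 44.2
finger_force: 4.1
```

```bash
python3 ck.py
```

```text
27.825 [557.8  -2.3  59.8] tcp XY [556.42  39.46] F [-2.9 -1.3  2.6] gap 44.2 ff 4.064858551137149
block +Y edge 75.1
sleeve +Y [67.83 74.01]
lever top n 970 end X,Y 580.0 60.3
```

Request:
{"fn": "step_arm", "kwargs": {
  "series": [0,0,0,0,0.4,0,0,0,0,0.35,0,0,0,0,0.35,0,0,25,0,0.35,0,0,40,0,0.35,0,0,32,0,0.35,0,0,0,0,0.35,0,0,0,0,0.35]
}}

```text
clock: 28.88
eef_pos: [557.5, -2.2, 156.0]
eef_rot: [-3.141, -0.0, 1.496]
wrist_force: [-0.3, -0.9, 0.3]
finger_gap: 61.1
finger_force: 0.0
```

```bash
python3 ptr.py | head -34
```

```text
28.875 [557.49662707  -2.21920193 156.0075774 ] tcp XY [np.float64(556.1016328171683), np.float64(39.48775953812059)]
panel top [-6.9 -3.1 -0.4]
block [13.9 74.4]
X [584 586 588 590 592 594 596 598 600]
-13.0 [126 138 135 137 137 138 135 136 146]
-12.5 [129 137 137 136 137 138 135 135 145]
-12.0 [133 137 138 136 137 138 135 135 146]
-11.5 [133 137 137 136 137 138 133 134 146]
-11.0 [133 138 137 135 137 137 131 133 146]
-10.5 [131 135 134 133 134 134 129 128 144]
-10.0 [127 129 128 127 127 127 125 118 136]
-9.5 [124 123 122 121 120 119 121 107 130]
-9.0 [120 119 115 106 104 104 104  87 120]
-8.5 [117 115 108  90  88  89  87  67 112]
-8.0 [115 113 106  80  80  80  84  68 113]
-7.5 [115 113 107  74  76  76  90  81 120]
-7.0 [115 113 108  74  78  77  98  95 129]
-6.5 [116 114 110  92  98  99 111 109 134]
-6.0 [116 116 113 112 120 122 126 125 141]
-5.5 [113 115 114 114 127 130 130 130 143]
-5.0 [108 114 114 112 132 135 132 134 145]
-4.5 [106 114 113 113 136 139 133 136 145]
-4.0 [107 114 110 117 136 141 133 136 146]
-3.5 [109 114 107 120 137 142 132 136 147]
-3.0 [107 113 105 126 137 141 134 136 146]
-2.5 [106 113 103 131 137 140 135 137 146]
-2.0 [106 111 109 134 137 140 135 137 146]
-1.5 [105 107 119 135 137 140 134 136 146]
-1.0 [107 105 127 136 137 140 134 136 145]
-0.5 [111 108 130 137 137 140 134 137 146]
0.0 [117 111 133 138 137 139 135 137 146]
0.5 [121 119 134 138 137 137 122 123 144]
1.0 [126 129 134 138 136 133 105 104 141]
1.5 [128 134 135 137 136 132  97 100 139]
```

The needle is centred on the mark to within about 0.3 mm. Going back down to close the lever.

Request:
{"fn": "step_arm", "kwargs": {
  "series": [0,0,-30,0,0.35,0,0,-35,0,0.35,0,0,-22,0,0.35,0,0,-10,0,0.35,0,0,0,0,0.4,0,0,0,0,0.45,0,0,0,0,0.5,0,0,0,0,0.534,0,0,0,0,0.534,0,0,0,0,0.534]
}}

```text
clock: 30.18
eef_pos: [557.8, -2.3, 60.2]
eef_rot: [3.142, 0.0, 1.496]
wrist_force: [-3.3, -0.4, 7.0]
finger_gap: 43.8
finger_force: 4.0
```

```bash
python3 ck.py
```

```text
30.175 [557.8  -2.3  60.2] tcp XY [556.41  39.48] F [-3.3 -0.4  7. ] gap 43.8 ff 3.957078019157052
block +Y edge 75.08
sleeve +Y [67.85 74.33]
lever top n 964 end X,Y 580.1 60.3
```

Request:
{"fn": "step_arm", "kwargs": {
  "series": [-1.17,0.09,0,0,0.559,-1.17,0.09,0,0,0.584,-1.17,0.09,0,0,0.609,0,0,0,0,0.609,0,0,0,0,0.609]
}}

```text
clock: 30.85
eef_pos: [554.3, -2.1, 59.9]
eef_rot: [-3.141, 0.0, 1.496]
wrist_force: [-2.1, -0.4, 4.7]
finger_gap: 36.9
finger_force: 4.9
```

```bash
python3 ck.py
```

```text
30.85 [554.3  -2.1  59.9] tcp XY [552.88  39.41] F [-2.1 -0.4  4.7] gap 36.9 ff 4.862857286352664
block +Y edge 74.52
sleeve +Y [67.67 73.69]
lever top n 946 end X,Y 571.9 62.7
```

Closing drags the leg slightly in the −y direction (about 0.5 mm). I'll ease off and move the thumb finger against the +y rib so it holds against that drag.

Request:
{"fn": "step_arm", "kwargs": {
  "series": [0,0,0,0,0.575,0,0,0,0,0.56,0,0,0,0,0.56,0.15,2,0,0,0.56,0.15,2,0,0,0.56,0.15,2,0,0,0.56,0.15,2,0,0,0.56,0.1,1.4,0,0,0.56,0,0,0,0,0.56,0,0,0,0,0.56]
}}

```text
clock: 32.15
eef_pos: [555.2, 7.4, 59.9]
eef_rot: [3.141, -0.0, 1.496]
wrist_force: [1.9, -1.6, 0.9]
finger_gap: 41.4
finger_force: 1.1
```

```bash
python3 ck.py
```

```text
32.15 [555.2   7.4  59.9] tcp XY [553.06  48.88] F [ 1.9 -1.6  0.9] gap 41.4 ff 1.0508687049150467
block +Y edge 74.43
sleeve +Y [67.59 73.81]
lever top n 754 end X,Y 571.9 62.9
```

Request:
{"fn": "step_arm", "kwargs": {
  "series": [0.05,0.7,0,0,0.56,0,0,0,0,0.56,0,0,0,0,0.56]
}}

```text
clock: 32.58
eef_pos: [555.1, 8.0, 59.9]
eef_rot: [3.141, 0.0, 1.496]
wrist_force: [1.5, -2.5, 0.4]
finger_gap: 41.3
finger_force: 1.5
```

```bash
python3 ck.py
```

```text
32.575 [555.1   8.   59.9] tcp XY [552.93  49.5 ] F [ 1.5 -2.5  0.4] gap 41.3 ff 1.4660847951017786
block +Y edge 74.52
sleeve +Y [67.74 73.82]
lever top n 743 end X,Y 571.6 63.1
```

Request:
{"fn": "step_arm", "kwargs": {
  "series": [0.06,0.8,0,0,0.56,0,0,0,0,0.56,0,0,0,0,0.56]
}}

```text
clock: 33.0
eef_pos: [555.0, 9.0, 59.8]
eef_rot: [-3.141, -0.0, 1.496]
wrist_force: [0.3, -1.7, -0.4]
finger_gap: 41.3
finger_force: 1.4
```

```bash
python3 ck.py
```

```text
33.0 [555.    9.   59.8] tcp XY [552.82  50.48] F [ 0.3 -1.7 -0.4] gap 41.3 ff 1.3685742672532797
block +Y edge 74.54
sleeve +Y [67.48 73.93]
lever top n 713 end X,Y 571.4 63.1
```

Request:
{"fn": "step_arm", "kwargs": {
  "series": [0.07,1,0,0,0.56,0.07,1,0,0,0.56,0,0,0,0,0.56,0,0,0,0,0.56]
}}

```text
clock: 33.55
eef_pos: [555.2, 10.9, 59.8]
eef_rot: [-3.142, -0.0, 1.496]
wrist_force: [0.7, -3.0, -0.7]
finger_gap: 41.4
finger_force: 2.3
```

```bash
python3 ck.py
```

```text
33.55 [555.2  10.9  59.8] tcp XY [552.86  52.45] F [ 0.7 -3.  -0.7] gap 41.4 ff 2.2959881485439837
block +Y edge 76.08
sleeve +Y [68.56 75.34]
lever top n 701 end X,Y 571.1 64.7
```

Request:
{"fn": "step_arm", "kwargs": {
  "series": [-0.07,-1,0,0,0.56,0,0,0,0,0.585,0,0,0,0,0.61,0,0,0,0,0.61,0,0,0,0,0.61]
}}

```text
clock: 34.22
eef_pos: [553.4, 10.1, 59.5]
eef_rot: [-3.137, 0.0, 1.497]
wrist_force: [-12.7, 0.1, 7.7]
finger_gap: 36.7
finger_force: 9.2
```

```bash
python3 ck.py
```

```text
34.225 [553.4  10.1  59.5] tcp XY [551.1  51.5] F [-12.7   0.1   7.7] gap 36.7 ff 9.235656386590563
block +Y edge 75.64
sleeve +Y [68.32 75.01]
lever top n 707 end X,Y 567.3 65.1
```

Request:
{"fn": "step_arm", "kwargs": {
  "series": [-1.2,0.09,0,0,0.61,0,0,0,0,0.61]
}}

```text
clock: 34.52
eef_pos: [553.1, 10.1, 59.6]
eef_rot: [-3.139, 0.0, 1.496]
wrist_force: [-6.6, -1.3, 3.2]
finger_gap: 36.9
finger_force: 4.9
```

```bash
cat >> ck.py <<'E'
m=(abs(Z-67)<4)&(p.max(2)<70)&(X>528)&(X<562)&(Y>20)&(Y<80)
for k in range(24,76,4):
    q=X[m&(abs(Y-k)<1)]
    if q.size: print(k,q.min().round(1),q.max().round(1),end=' | ')
E
python3 ck.py
```

```text
34.525 [553.1  10.1  59.6] tcp XY [550.8   51.41] F [-6.6 -1.3  3.2] gap 36.9 ff 4.855277972237673
block +Y edge 75.64
sleeve +Y [68.29 74.92]
lever top n 716 end X,Y 566.8 65.1
36 557.1 560.1 | 40 535.7 557.1 | 44 533.2 557.0 | 48 533.2 557.0 | 52 533.2 557.6 | 56 533.1 557.5 | 60 531.3 557.5 | 64 532.2 557.5 | 68 536.3 558.1 | 72 536.4 557.9 |
```

Request:
{"fn": "step_arm", "kwargs": {
  "series": [-0.07,-1,0,0,0.61,-0.07,-1,0,0,0.61,0,0,0,0,0.61]
}}

```text
clock: 34.95
eef_pos: [554.0, 8.0, 59.9]
eef_rot: [3.141, -0.0, 1.496]
wrist_force: [-0.3, -0.8, -0.6]
finger_gap: 36.5
finger_force: 0.0
```

```bash
python3 ck.py
```

```text
34.95 [554.    8.   59.9] tcp XY [551.82  49.42] F [-0.3 -0.8 -0.6] gap 36.5 ff 0.0
block +Y edge 75.49
sleeve +Y [68.18 74.43]
lever top n 751 end X,Y 566.9 64.8
36 535.4 560.0 | 40 535.5 556.9 | 44 534.2 556.9 | 48 534.2 557.5 | 52 534.2 557.4 | 56 532.6 557.4 | 60 532.0 557.3 | 64 532.0 557.9 | 68 536.1 557.9 | 72 536.3 557.8 |
```

Request:
{"fn": "step_arm", "kwargs": {
  "series": [0,0,0,0,0.635,-0.6,0.05,0,0,0.65,0,0,0,0,0.65,0,0,0,0,0.65]
}}

```text
clock: 35.5
eef_pos: [553.3, 8.0, 59.9]
eef_rot: [3.141, -0.0, 1.496]
wrist_force: [-0.3, 0.3, 0.7]
finger_gap: 33.1
finger_force: 2.6
```

```bash
python3 ck.py
```

```text
35.5 [553.3   8.   59.9] tcp XY [551.15  49.41] F [-0.3  0.3  0.7] gap 33.1 ff 2.587043051607907
block +Y edge 75.22
sleeve +Y [67.94 74.35]
lever top n 724 end X,Y 565.6 64.9
36 535.3 556.8 | 40 535.5 556.8 | 44 535.4 557.4 | 48 535.4 557.4 | 52 535.4 557.3 | 56 534.4 557.3 | 60 532.5 557.8 | 64 532.5 557.8 | 68 536.7 557.7 | 72 536.8 557.7 |
```

Request:
{"fn": "step_arm", "kwargs": {
  "series": [-0.5,0.04,0,0,0.67,-0.5,0.04,0,0,0.69,0,0,0,0,0.7,0,0,0,0,0.72,0,0,0,0,0.72]
}}

```text
clock: 36.17
eef_pos: [551.4, 8.0, 59.8]
eef_rot: [-3.139, 0.0, 1.496]
wrist_force: [-8.9, -1.1, 7.3]
finger_gap: 28.5
finger_force: 29.8
```

```bash
python3 ck.py
```

```text
36.175 [551.4   8.   59.8] tcp XY [549.21  49.19] F [-8.9 -1.1  7.3] gap 28.5 ff 29.845329523086548
block +Y edge 74.96
sleeve +Y [68.07 74.16]
lever top n 495 end X,Y 562.4 65.1
36 535.9 557.3 | 40 535.9 557.2 | 44 535.7 557.2 | 48 535.7 557.1 | 52 535.7 557.7 | 56 534.3 557.6 | 60 532.4 557.6 | 64 532.4 557.5 | 68 536.4 558.1 | 72 536.6 558.1 |
```

Request:
{"fn": "step_arm", "kwargs": {
  "series": [-0.8,0.06,0,0,0.8,0,0,0,0,1,0,0,0,0,1,0,0,0,0,1],
  "squeeze": 35
}}

```text
clock: 36.72
eef_pos: [551.2, 8.0, 59.9]
eef_rot: [-3.141, 0.0, 1.496]
wrist_force: [-5.3, -2.4, 3.7]
finger_gap: 28.3
finger_force: 34.8
```

```bash
python3 ck.py; echo; python3 stack.py scene top
```

```text
36.725 [551.2   8.   59.9] tcp XY [549.06  49.19] F [-5.3 -2.4  3.7] gap 28.3 ff 34.849205017089844
block +Y edge 74.95
sleeve +Y [67.99 74.2 ]
lever top n 478 end X,Y 562.2 65.0
36 535.6 557.1 | 40 535.7 557.1 | 44 535.8 557.0 | 48 535.6 557.6 | 52 535.7 557.5 | 56 534.1 557.4 | 60 532.3 557.4 | 64 532.2 557.9 | 68 536.2 557.9 | 72 536.3 557.8 | 
36.775 [551.17211877   7.99961973  59.84996549]
scene 92 213 +Y edge [15.6  5.5] -Y -42.5 X 
top 92 723 +Y edge [45.5 46.8] -Y -46.3 X [-28.9  27.1]
```

```bash
python3 -c "
from cell import manip
print(manip.sign_off())"
```

```text
the job is handed in; nothing more can be done
None
```

The deep tin, then the shallow tin, are stacked on the base tin (within about 1 mm); the leg's pointer is on the long mark (within about 0.3 mm by the last clear view plus block tracking), the lever is shut and still pinched at 35 N, and the job was handed in at 36.8 s with no verdict shown.

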